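# Stand the long terminal cover upright

## Robot

A 7-joint arm with a two-finger parallel gripper is mounted at the origin on the work surface. World frame = base frame: x ahead of the robot, y to its left, z up, the work surface at z = 0. Lengths are in m, angles in rad, forces in N, time in s.
With the tool pointing down it reaches from about 0.425 to 0.95 m from the base axis. Payload 4.7 kg.
Tool frame: the origin (TCP) lies on the centre line of the jaws, within the pads' length; the fingertips stand 11 mm ahead of it and the grasp point (between the pads) lies 8 mm behind it (env.finger_overhang is the distance from the TCP to the fingertips, in m); z points along the fingers, y is the direction in which the jaws open and shut (so a half turn about z gives the same grasp; the last joint's range is limited). The gripper opens to 85 mm and grips with 20 to 120 N. Pads are 22 mm wide; open, the fingers measure 114 mm over their backs; the gripper's body (76 mm by 85 mm) begins 54 mm behind the grasp point. The pads swing forward as they close: fully open they stand 13 mm farther back than shut.
Start: joints at [-1.342, 0.469, -0.049, 1.532, 0.024, 1.141, -0.082], TCP at [0.172, 0.653, 0.242] pointing down, gripper open.
Joint ranges: [-2.59, 2.59], [-0.33, 1.99], [-1.39, 1.29], [0.1, 2.45], [-1.04, 4.18], [0.21, 1.99], [-2.66, 2.66]. Speed limits (rad/s): [2.57, 2.57, 3.14, 3.14, 3.14, 3.14, 3.14].

## Interface

Orientations are given as a unit quaternion [w, x, y, z].
In Python, from rig import env gives the robot as it stands.
- The arm moves only by the tool step_arm, never from a script. Its argument "rows" is a list of rows, each an object with "slide": the shift along the world's x, y, z in cm, a list of three; "dr": the turn, a rotation vector about the world's x, y, z in degrees, a list of three. In form: [{"slide": [dx, dy, dz], "dr": [wx, wy, wz]}, ...]. A call has 1 to 20 rows; each row is the pose to reach, as a shift and turn from the pose measured when the call began; what a row does not reach only later rows make up. A row lasts 1/8 s, in which the tool goes at most 62.5 mm and 10.7 degrees, less where a joint would pass 70% of its speed; a pose out of reach is approached as far as the arm can. A call with a gripper value outside its range is refused whole. "grip" is the finger opening in cm, from 0 to 8.54, set as the call begins (left out, the last holds). The fingers move at their own pace and stop on an object; the grip force is fixed at half the most. Time passes only in rows, so rows that repeat a pose let the fingers close. It gives the time, the measured TCP pose, the force and the opening at its end, in the units of the state.
- env.get_obs(): the state, without advancing time (a new reading comes with each control period).
- env.snapshot(name): name is "scene" or "top" or "wrist"; returns the picture (480x640x3 uint8, red, green, blue); there is no depth.
- env.camera_info(name): a dict with "intrinsics" (3x3 intrinsics, pixels), "extrinsics" (4x4, takes a point from world to camera coordinates). Camera axes: x right, y down, z forward; pixel columns grow to the right and rows downward; lengths in m; the calibration is good to about 2 mm. A picture is of the moment at which its call begins: read the wrist's pose just before it. camera_info takes no time and is no camera call; for the wrist camera it gives the pose at the moment of the call.
- env.close_job(): hands the job in, once; it reports no verdict.
The state is a dict: "t": time; "joint_positions": joint angles; "joint_velocities": joint speeds; "joint_torque": joint torques, N m; "position": TCP position; "tool_rot": TCP orientation; "contact_force": force on the tool from outside, world axes, zero at the start; "torque": the same for the moment, N m; "width": opening from 0.0 (shut) to 1.0 (fully open).
Only numpy, scipy, OpenCV 4.12 (cv2) and the standard library are available. Lean on these libraries where they do the work, as an engineer would, in place of code of your own. Each camera call takes 0.05 s, during which the arm holds its last target. There are 200 camera calls.

## Task

Two grey battery terminal boxes are screwed to the shelf, each with a stiff black hinged cover that has been left partly open. Fold the cover of the longer, narrower box up until it stands straight up, so that its terminals can be checked, and let go of it; leave the cover of the shorter, wider box as it is.

Things in the scene. Friction and masses are not known exactly. Their poses are not given: they have to be found in the camera images.
- long_cover (a joint): opening angle (rad) of the longer box's cover: 0 shut flat on the box, growing as its free edge swings up, 1.571 straight up; no stop there, it goes on to 2.4. Starts between 0.4 and 0.9. The hinge is stiff (0.15 N m): the cover stays where it is left and takes about 1.5 N at its free end to move.
- long_edge (a point): middle of the free edge of the longer box's cover, a flat black plastic plate 125 mm from hinge line to free edge, 46 mm wide along the hinge and 8 mm thick (its underside runs through the hinge line). Its side edges are free and can be pinched across the 46 mm width. Axes: x from free edge to hinge along the cover, z square to the cover, up when shut.
- long_hinge (a point): middle of the longer box's hinge line, on its rim 45 mm above the shelf. Fixed; z is up, y along the hinge; box and shut cover extend 125 mm along -x. At angle a, a point of the cover r from the hinge lies at -r cos a along x and r sin a up. The box: grey open tray 125 x 46 x 45 mm high, screwed down, two brass studs inside below the rim, foot lugs 4 mm high, 14 mm out at its sides.
- short_edge (a point): middle of the free edge of the shorter box's cover, which must stay as it is: a black plate 70 mm from hinge to free edge, 60 mm wide, 8 mm thick, partly open on a grey box 70 mm long, 60 mm wide and 35 mm high. Its x points from the free edge towards the hinge along the cover; z is square to the cover, up when shut.
Things that resemble listed ones, but are neither listed nor needed, are in the scene too. Leave any orange or red look-alike of the part that bears long_cover alone.

How it is judged:
At the end, for the whole second after the job is handed in: The longer box's cover stands straight up, within 12 degrees of vertical, at rest and released (value of joint long_cover between 1.361 and 1.781 rad and velocity of joint long_cover between -0.05 and 0.05 rad/s); the robot touches nothing.
It fails at once if the shorter box's cover is moved (its free edge by more than 15 mm) (distance of short_edge from where it was at the start of the episode above 0.015 m).
It also fails if it takes over 32 s, if anything falls off the work surface, if the arm or the gripper's body presses on something with over 40 N, if the wrist force passes 120 N, or if a joint passes its speed limit or range.

## Working session

There is one attempt and no reset: what is moved stays moved. The work goes in short steps, Python scripts to look and compute and a tool call to move; the robot and the scene stay as the last step left them, time stands still between calls to the robot, and variables do not carry over. Pictures are saved under pics/ and viewed, about 8 in all and at most 12, crops included, and the job is handed in when it is done.

Besides the shell and the picture viewer there is one more tool, called after "Emit:" as name([rows], argument=value, ...), one row to a line, values as JSON. step_arm: Moves the arm, as the interface text tells. Its arguments: {"type":"object","properties":{"rows":{"type":"array","items":{"type":"object","properties":{"slide":{"type":"array","items":{"type":"number"}},"dr":{"type":"array","items":{"type":"number"}}}}},"grip":{"type":"number"}},"required":["rows"]}

```bash
mkdir -p pics; python3 - <<'E'
from rig import env
import cv2,numpy as np
o=env.get_obs();print({k:np.round(v,3) for k,v in o.items()})
for n in("scene","top"):
    c=env.camera_info(n);print(n,np.round(c["intrinsics"],1).tolist(),np.round(c["extrinsics"],4).tolist())
    cv2.imwrite(f"pics/{n}0.png",cv2.cvtColor(env.snapshot(n),cv2.COLOR_RGB2BGR))
E
```

```text
{'t': np.float64(0.0), 'joint_positions': array([-1.342,  0.469, -0.049,  1.534,  0.024,  1.141, -0.082]), 'joint_velocities': array([ 0.   , -0.001,  0.001,  0.001,  0.001,  0.   , -0.001]), 'joint_torque': array([ 0.0000e+00, -5.1031e+01, -4.7000e-02, -2.3771e+01,  1.1000e-02,
        8.0000e-03,  0.0000e+00]), 'position': array([0.172, 0.652, 0.241]), 'tool_rot': array([-0.   ,  0.129,  0.992, -0.001]), 'contact_force': array([ 0.303, -0.307,  0.536]), 'torque': array([ 0.022,  0.069, -0.046]), 'width': np.float64(1.002)}
scene [[515.1, 0.0, 326.7], [0.0, 515.1, 245.1], [0.0, 0.0, 1.0]] [[-0.0501, 0.9987, -0.004, 0.0738], [0.7557, 0.0352, -0.654, -0.3166], [-0.653, -0.0358, -0.7565, 1.2624], [0.0, 0.0, 0.0, 1.0]]
top [[618.8, 0.0, 312.6], [0.0, 618.8, 252.7], [0.0, 0.0, 1.0]] [[-0.0149, -0.9996, -0.0223, -0.02], [-0.9914, 0.0176, -0.1295, 0.4941], [0.1299, 0.0202, -0.9913, 0.8094], [0.0, 0.0, 0.0, 1.0]]
```

View pics/scene0.png

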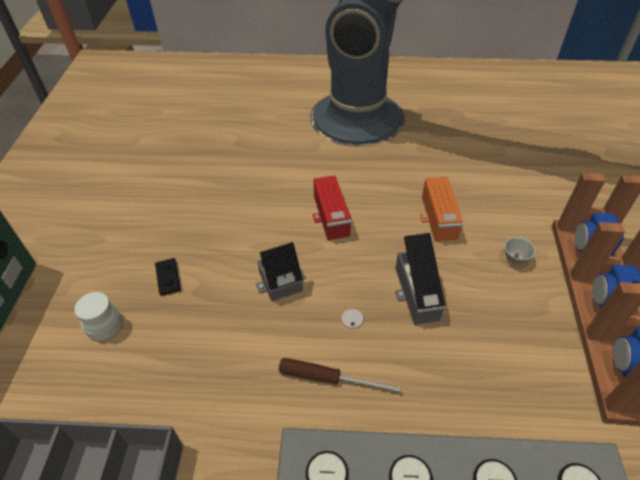

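View pics/top0.png

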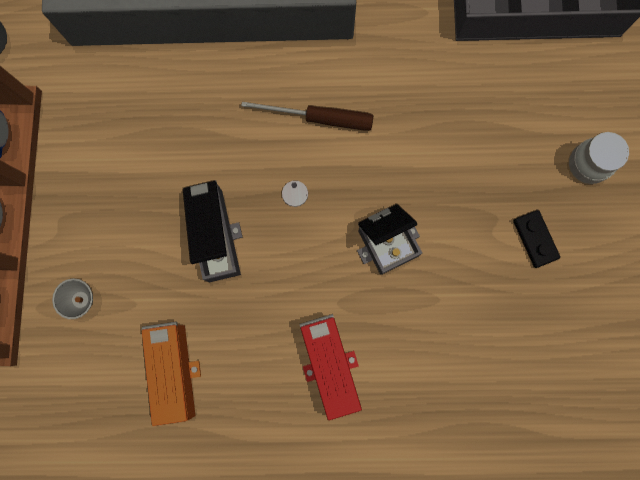

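The scene view shows the grey long box at (420,280) and the grey short box at (280,272). The red look-alike is at (332,207) and the orange one at (442,208). In the top view these sit at (210,230), (388,238), (330,368) and (168,373). I choose the grey long one at top (210,230) and will check it in one crop.

```bash
python3 - <<'E'
import cv2,numpy as np
a=cv2.imread("pics/top0.png")[170:295,165:265];b=cv2.imread("pics/scene0.png")[225:335,380:468]
f=lambda i:cv2.resize(i,(400,500),interpolation=cv2.INTER_CUBIC)
print(a.shape,b.shape)
cv2.imwrite("pics/crop.png",np.clip(np.hstack([f(a),f(b)]).astype(float)*1.6,0,255))
E
```

```text
(125, 100, 3) (110, 88, 3)[ WARN:0@0.087] global loadsave.cpp:1063 imwrite_ Unsupported depth image for selected encoder is fallbacked to CV_8U.
```

View pics/crop.png

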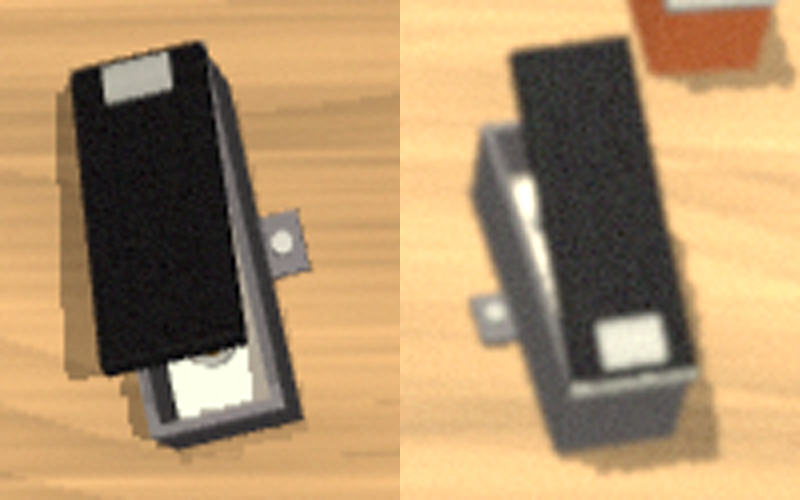

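The crop confirms it: the long grey box's hinge is at the far (+x) end and its free edge is raised towards the robot. Free-edge corners are top (191,263)/(226,256) and scene (430,233)/(405,236). Next I triangulate them.

```bash
cat > h.py <<'E'
from rig import env
import cv2,numpy as np
def P(n):
    c=env.camera_info(n);return c["intrinsics"]@c["extrinsics"][:3]
def tri(a,b,na="top",nb="scene"):
    X=cv2.triangulatePoints(P(na),P(nb),np.array(a,float).T,np.array(b,float).T);return (X[:3]/X[3]).T
def plane(n,px,z):
    M=P(n);H=M[:,[0,1,3]].copy();H[:,2]+=M[:,2]*z
    q=np.linalg.solve(H,np.c_[px,np.ones(len(px))].T);return (q[:2]/q[2]).T
E
python3 - <<'E'
from h import *
X=tri([(191.2,263),(226.2,255.7),(183,187.5),(215.7,180.5)],[(430.2,233.4),(404.9,236.4),(444.5,306.8),(417.8,309.7)])
print(X.round(4))
f=(X[0]+X[1])/2
h=plane("scene",[(444.5,306.8),(417.8,309.7)],.045);print(h)
h=np.r_[h.mean(0),.045]
print("top box near rim",plane("top",[(165+155/4,170+437/4),(165+302/4,170+405/4)],.045))
# short box corners approx, top
d=h-f;print(f,h,d,np.linalg.norm(d),np.degrees(np.arctan2(-d[2],np.hypot(*d[:2]))),np.degrees(np.arctan2(d[1],d[0])))
print("short",plane("top",[(360,225),(388,206),(417,225),(378,272),(418,255)],.06))
print("red/orange",plane("top",[(302,322),(360,408),(142,325),(190,420)],.05))
E
```

```text
[[0.4745 0.1238 0.1008]
 [0.483  0.0803 0.1004]
 [0.5848 0.1474 0.0454]
 [0.5933 0.1028 0.0465]]
[[0.58437195 0.14820448]
 [0.59210872 0.10430719]]
top box near rim [[0.45887189 0.11755859]
 [0.4687682  0.06832608]]
[0.47872897 0.10201125 0.10060667] [0.58824034 0.12625583 0.045     ] [ 0.10951137  0.02424458 -0.05560667] 0.12519041952168897 26.37067751234532 12.483288782426133
short [[ 0.52582681 -0.09181545]
 [ 0.55062834 -0.12943837]
 [ 0.52441692 -0.1667353 ]
 [ 0.46316276 -0.11373104]
 [ 0.48460027 -0.16657892]]
red/orange [[ 0.39999892 -0.01325577]
 [ 0.28895679 -0.08647656]
 [ 0.39929603  0.19781389]
 [ 0.27653191  0.13292651]]
```

Emit:
step_arm([
  {"slide":[2,-2,5],"dr":[0,0,2]},
  {"slide":[5,-6,10],"dr":[0,0,5]},
  {"slide":[9,-11,10],"dr":[0,0,9]},
  {"slide":[13,-17,10],"dr":[0,0,14]},
  {"slide":[17,-23,10],"dr":[0,0,18]},
  {"slide":[19,-29,10],"dr":[0,0,22]},
  {"slide":[21,-35,10],"dr":[0,0,25]},
  {"slide":[23,-41,10],"dr":[0,0,27]},
  {"slide":[25,-47,10],"dr":[0,0,27]},
  {"slide":[26,-52,10],"dr":[0,0,27]},
  {"slide":[26.5,-56,10],"dr":[0,0,27]},
  {"slide":[26.5,-56,10],"dr":[0,0,27]},
  {"slide":[26.5,-56,10],"dr":[0,0,27]},
  {"slide":[26.5,-56,10],"dr":[0,0,27]},
  {"slide":[26.5,-56,10],"dr":[0,0,27]},
], grip=0)

```text
t: 1.98
position: [0.4367, 0.0935, 0.3412]
tool_rot: [-0.0, -0.108, 0.994, -0.001]
contact_force: [-0.5, -0.2, -0.1]
width: 0.002
```

```bash
python3 - <<'E'
from h import *
cv2.imwrite("pics/w1.png",cv2.cvtColor(env.snapshot("wrist"),cv2.COLOR_RGB2BGR))
M=P("wrist")
for X in [(.4745,.1238,.1008),(.483,.0803,.1004),(.5848,.1474,.045),(.5933,.1028,.045)]:
    q=M@np.r_[X,1];print((q[:2]/q[2]).round(0))
E
```

```text
[341. 248.]
[299. 247.]
[337. 319.]
[301. 318.]
```

View pics/w1.png

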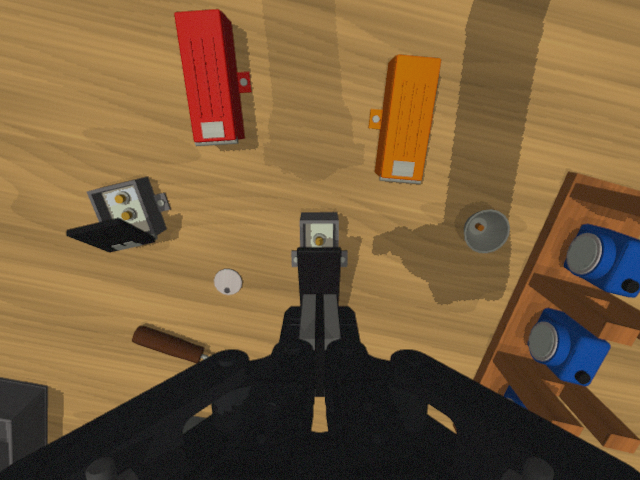

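The predicted cover corners (299–341, row 248) match the wrist view exactly, and the box is centred and aligned. Next I descend in front of the free edge.

Emit:
step_arm([
  {"slide":[0,0,-5],"dr":[0,0,0]},
  {"slide":[0,0,-10],"dr":[0,0,0]},
  {"slide":[0,0,-15],"dr":[0,0,0]},
  {"slide":[0,0,-19],"dr":[0,0,0]},
  {"slide":[0,0,-22],"dr":[0,0,0]},
  {"slide":[0,0,-24.5],"dr":[0,0,0]},
  {"slide":[0,0,-24.5],"dr":[0,0,0]},
  {"slide":[0,0,-24.5],"dr":[0,0,0]},
])

```text
t: 3.02
position: [0.4375, 0.0936, 0.0969]
tool_rot: [0.001, -0.108, 0.994, -0.001]
contact_force: [-0.6, -0.5, 1.4]
width: 0.0
```

```bash
python3 - <<'E'
from h import *
a=env.snapshot("scene")[190:350,330:510]
cv2.imwrite("pics/s2.png",cv2.convertScaleAbs(cv2.resize(cv2.cvtColor(a,cv2.COLOR_RGB2BGR),None,fx=3.5,fy=3.5),alpha=1.6))
E
```

```text
(no output)
```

View pics/s2.png

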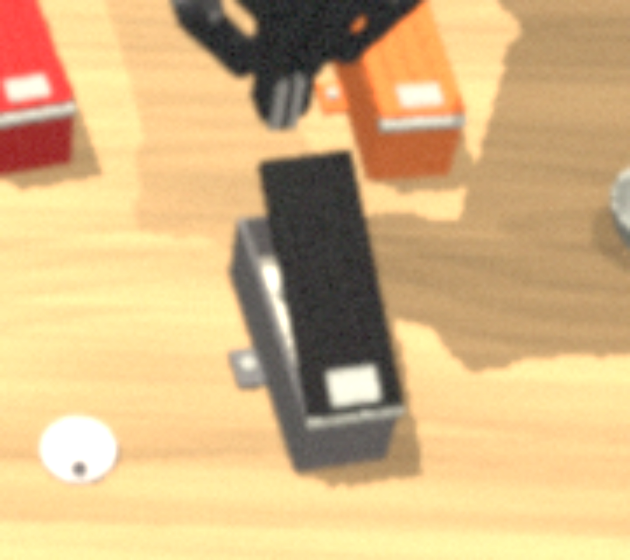

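The fingertips (285,120 in the crop) stand in front of the free edge (305,160). I'll go 1.5 cm lower so they are well under it, then push through the first half of the arc.

Emit:
step_arm([
  {"slide":[0,0,-0.8],"dr":[0,0,0]},
  {"slide":[0,0,-1.5],"dr":[0,0,0]},
  {"slide":[1,0.2,-1.5],"dr":[0,0,0]},
  {"slide":[2,0.4,-1.5],"dr":[0,0,0]},
  {"slide":[2.8,0.6,-1.3],"dr":[0,0,0]},
  {"slide":[3.5,0.8,-0.9],"dr":[0,0,0]},
  {"slide":[4.1,0.9,-0.5],"dr":[0,0,0]},
  {"slide":[4.8,1.0,0],"dr":[0,0,0]},
  {"slide":[5.6,1.2,0.5],"dr":[0,0,0]},
  {"slide":[6.3,1.4,1.0],"dr":[0,0,0]},
  {"slide":[6.3,1.4,1.0],"dr":[0,0,0]},
])

```text
t: 4.45
position: [0.4814, 0.1031, 0.1048]
tool_rot: [-0.022, -0.107, 0.994, -0.002]
contact_force: [-43.3, -9.3, 34.9]
width: -0.002
```

```bash
python3 - <<'E'
from h import *
a=env.snapshot("scene")[170:350,330:510]
cv2.imwrite("pics/s3.png",cv2.convertScaleAbs(cv2.resize(cv2.cvtColor(a,cv2.COLOR_RGB2BGR),None,fx=3.3,fy=3.3),alpha=1.6))
E
```

```text
(no output)
```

View pics/s3.png

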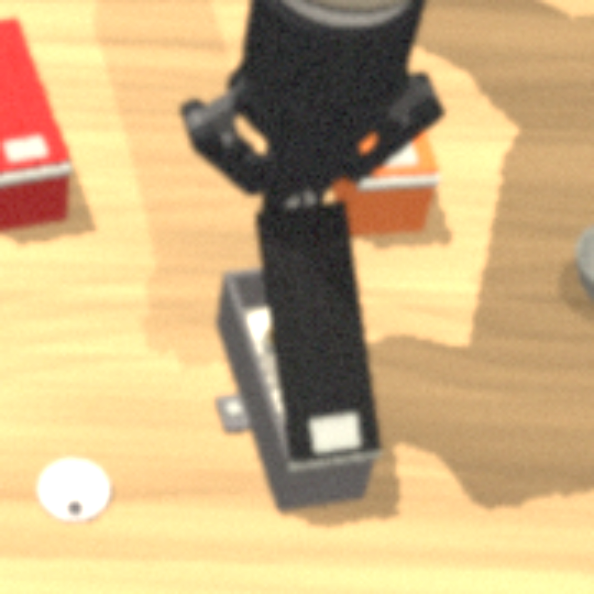

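The push jammed at 43/35 N, a force running along the plate. The wrist view should show the contact.

```bash
python3 - <<'E'
from h import *
o=env.get_obs();print(o["position"],o["contact_force"],o["joint_positions"].round(3))
a=env.snapshot("wrist")[100:440,180:460]
cv2.imwrite("pics/w3.png",cv2.convertScaleAbs(cv2.resize(cv2.cvtColor(a,cv2.COLOR_RGB2BGR),None,fx=1.75,fy=1.75),alpha=2))
E
```

```text
[0.48135783 0.10310755 0.10476623] [-43.0177344   -8.88284312  34.79698403] [-0.497  0.375  0.249  2.077 -0.136  0.749  1.626]
```

View pics/w3.png

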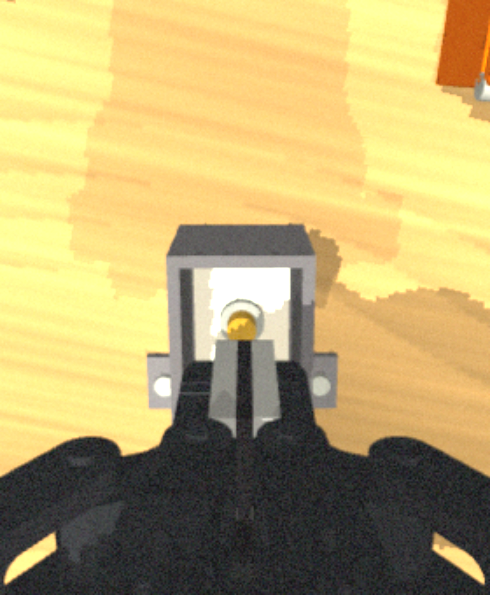

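TCP is at s≈0.109 from the hinge, so the cover is at about 38° and its end is caught under the wider part of the fingers, above the pads. I back off and raise, so that only the tips push.

Emit:
step_arm([
  {"slide":[-0.6,-0.1,0],"dr":[0,0,0]},
  {"slide":[-1.5,-0.3,0],"dr":[0,0,0]},
  {"slide":[-2.5,-0.5,0],"dr":[0,0,0]},
  {"slide":[-2.5,-0.5,1],"dr":[0,0,0]},
  {"slide":[-2.5,-0.5,1.5],"dr":[0,0,0]},
  {"slide":[-2.5,-0.5,1.5],"dr":[0,0,0]},
])

```text
t: 5.3
position: [0.4574, 0.0984, 0.1206]
tool_rot: [-0.02, -0.108, 0.994, -0.002]
contact_force: [1.1, -0.1, -0.8]
width: 0.001
```

```bash
python3 - <<'E'
from h import *
o=env.get_obs();print(o["position"],o["contact_force"],o["tool_rot"])
M=P("scene")
for d in (23,30,38,46):
    a=np.radians(d);r=[]
    for w in(-.023,.023):
        p=np.array([.588,.126,.045])+(-.125*np.cos(a)+.008*np.sin(a))*np.array([.977,.213,0])+w*np.array([-.213,.977,0]);p[2]+=.125*np.sin(a)+.008*np.cos(a)
        q=M@np.r_[p,1];r.append(((q[:2]/q[2]-[330,170])*3.3).round(0))
    print(d,r)
a=env.snapshot("scene")[170:350,330:510]
cv2.imwrite("pics/s4.png",cv2.convertScaleAbs(cv2.resize(cv2.cvtColor(a,cv2.COLOR_RGB2BGR),None,fx=3.3,fy=3.3),alpha=1.6))
E
```

```text
[0.45741636 0.09843074 0.12056207] [ 1.11093193 -0.08004978 -0.82609947] [-0.02024908 -0.10750656  0.99399616 -0.00198652]
23 [array([242., 219.]), array([329., 208.])]
30 [array([248., 213.]), array([337., 202.])]
38 [array([257., 210.]), array([348., 198.])]
46 [array([267., 212.]), array([359., 200.])]
```

View pics/s4.png

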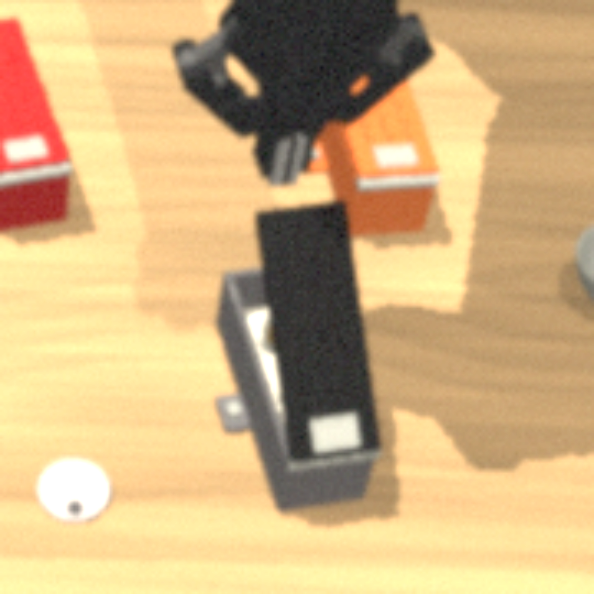

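The cover edge at (258,213)–(346,203) gives about 38°. The fingers are clear and the contact force has dropped to about zero. I push again, following the arc with only the tips.

Emit:
step_arm([
  {"slide":[1.2,0.3,0],"dr":[0,0,0]},
  {"slide":[2.2,0.5,0],"dr":[0,0,0]},
  {"slide":[2.8,0.6,0.5],"dr":[0,0,0]},
  {"slide":[3.3,0.7,1.0],"dr":[0,0,0]},
  {"slide":[3.9,0.8,1.6],"dr":[0,0,0]},
  {"slide":[4.5,1.0,2.1],"dr":[0,0,0]},
  {"slide":[5.2,1.1,2.6],"dr":[0,0,0]},
  {"slide":[5.2,1.1,2.6],"dr":[0,0,0]},
])

```text
t: 6.35
position: [0.5109, 0.1094, 0.1469]
tool_rot: [-0.019, -0.107, 0.994, -0.002]
contact_force: [-0.5, -0.7, -0.1]
width: -0.003
```

Emit:
step_arm([
  {"slide":[0.8,0.2,0.5],"dr":[0,0,0]},
  {"slide":[1.6,0.3,0.9],"dr":[0,0,0]},
  {"slide":[2.4,0.5,1.3],"dr":[0,0,0]},
  {"slide":[3.2,0.7,1.6],"dr":[0,0,0]},
  {"slide":[4.0,0.9,1.8],"dr":[0,0,0]},
  {"slide":[4.8,1.0,2.0],"dr":[0,0,0]},
  {"slide":[5.6,1.2,2.1],"dr":[0,0,0]},
  {"slide":[6.3,1.4,2.1],"dr":[0,0,0]},
  {"slide":[6.3,1.4,2.1],"dr":[0,0,0]},
])

```text
t: 7.48
position: [0.5749, 0.1238, 0.168]
tool_rot: [-0.018, -0.108, 0.994, -0.002]
contact_force: [-0.1, -0.0, 0.3]
width: 0.0
```

```bash
python3 - <<'E'
from h import *
o=env.get_obs();print(o["position"],o["contact_force"],o["tool_rot"])
M=P("scene")
for d in (70,80,90,100):
    a=np.radians(d);r=[]
    for w in(-.023,.023):
        p=np.array([.588,.126,.045])+(-.125*np.cos(a)+.008*np.sin(a))*np.array([.977,.213,0])+w*np.array([-.213,.977,0]);p[2]+=.125*np.sin(a)+.008*np.cos(a)
        q=M@np.r_[p,1];r.append(((q[:2]/q[2]-[330,170])*3.3).round(0))
    print(d,r)
a=env.snapshot("scene")[170:350,330:510]
cv2.imwrite("pics/s5.png",cv2.convertScaleAbs(cv2.resize(cv2.cvtColor(a,cv2.COLOR_RGB2BGR),None,fx=3.3,fy=3.3),alpha=1.6))
E
```

```text
[0.57489337 0.12378419 0.16800533] [-0.07186064 -0.01432437  0.31996659] [-0.01801818 -0.10750877  0.99403881 -0.002012  ]
70 [array([301., 250.]), array([399., 237.])]
80 [array([316., 279.]), array([416., 266.])]
90 [array([331., 317.]), array([432., 303.])]
100 [array([344., 360.]), array([447., 346.])]
```

View pics/s5.png

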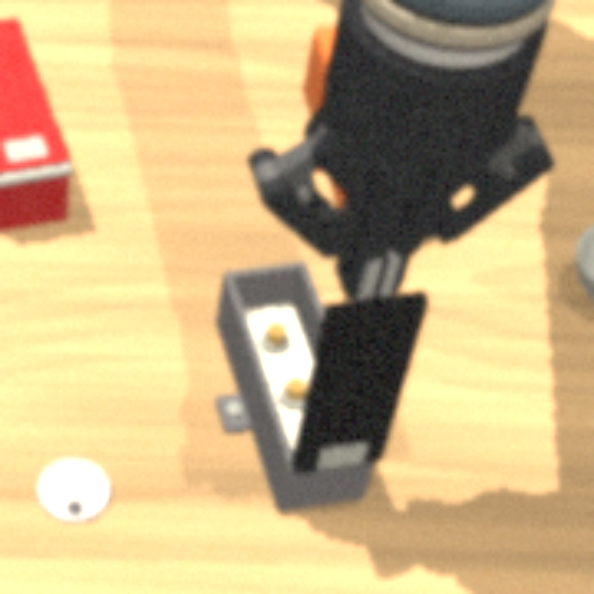

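The cover's top edge is at (330,305)–(425,293), which lies between the 80° and 90° predictions and gives about 87°. Next I retreat.

Emit:
step_arm([
  {"slide":[-1,-0.2,0],"dr":[0,0,0]},
  {"slide":[-3,-0.6,0],"dr":[0,0,0]},
  {"slide":[-6,-1.3,0],"dr":[0,0,0]},
  {"slide":[-8,-1.7,3],"dr":[0,0,0]},
  {"slide":[-9,-1.9,8],"dr":[0,0,0]},
  {"slide":[-9,3,12],"dr":[0,0,0]},
  {"slide":[-9,8,12],"dr":[0,0,0]},
  {"slide":[-9,14,12],"dr":[0,0,0]},
  {"slide":[-9,20,12],"dr":[0,0,0]},
  {"slide":[-9,20,12],"dr":[0,0,0]},
  {"slide":[-9,20,12],"dr":[0,0,0]},
])

```text
t: 8.9
position: [0.4841, 0.3229, 0.2877]
tool_rot: [-0.018, -0.107, 0.994, -0.002]
contact_force: [0.7, -0.8, 0.6]
width: 0.001
```

```bash
python3 - <<'E'
from h import *
o=env.get_obs();print(o["position"],o["contact_force"],o["joint_velocities"].round(3))
f=lambda n:cv2.cvtColor(env.snapshot(n),cv2.COLOR_RGB2BGR)
a=f("scene")[170:350,330:510];t=f("top")
cv2.imwrite("pics/top9.png",t)
d=cv2.absdiff(t,cv2.imread("pics/top0.png"))[195:280,350:430];print("short box diff",d.mean(),d.max())
M=P("top")
for n,of,sc in(("top",(165,170),2.7),("scene",(330,170),2.2)):
  M=P(n)
  for dd in (80,90,100):
    al=np.radians(dd);r=[]
    for w in(-.023,.023):
        p=np.array([.588,.126,.045])+(-.125*np.cos(al)+.008*np.sin(al))*np.array([.977,.213,0])+w*np.array([-.213,.977,0]);p[2]+=.125*np.sin(al)+.008*np.cos(al)
        q=M@np.r_[p,1];r.append(((q[:2]/q[2]-of)*sc).round(0).tolist())
    print(n,dd,r)
of=cv2.resize(t[110:290,130:280],None,fx=2.2,fy=2.2)
cv2.imwrite("pics/fin.png",cv2.convertScaleAbs(np.hstack([cv2.resize(a,None,fx=2.2,fy=2.2),of]),alpha=1.6))
E
```

```text
[0.48410086 0.32287223 0.28774325] [ 0.68314576 -0.83473627  0.59241507] [ 0.024 -0.013  0.026  0.008  0.001 -0.    -0.002]
short box diff 1.4236764705882352 13
top 80 [[89.0, -10.0], [-15.0, 14.0]]
top 90 [[79.0, -58.0], [-25.0, -34.0]]
top 100 [[70.0, -103.0], [-33.0, -79.0]]
scene 80 [[211.0, 186.0], [277.0, 177.0]]
scene 90 [[220.0, 211.0], [288.0, 202.0]]
scene 100 [[229.0, 240.0], [298.0, 231.0]]
```

View pics/fin.png

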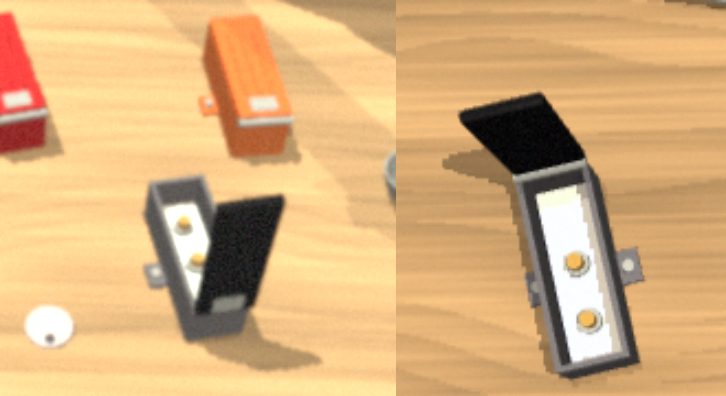

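Both views agree on about 87°: scene top corners (217,204)/(284,196), and the top-view corner between the 80° and 90° predictions. The short box is unchanged and the arm is clear, so I hand in.

```bash
python3 -c "
from rig import env
print(env.close_job())"
```

```text
the job is handed in; nothing more can be done
None
```

I pushed the longer grey box's cover up from under its free edge with closed fingers, let go of it, and handed the job in. The clock read about 9 s of the 32 s allowed.

- **Cover angle:** the last scene and top views both put the cover at about 87°, inside the allowed 78–102°.
- **Release:** the arm was about 0.2 m clear of the cover and its force reading was at noise level.
- **Shorter box:** before and after top views show no change, with a mean pixel difference of 1.4 and a maximum of 13.

**First push jammed:** the cover's end caught, probably under the wider part of the fingers above the pads. The force reading was about 43 N back and 35 N up when I stopped, about 56 N in all. That is under the 120 N wrist limit. It is above the 40 N limit for the arm or gripper body, and I can't tell whether the body or only the fingers touched. I backed off, raised the tool, and finished with the fingertips at about 1 N or less. The hand-in gave no verdict.

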